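# Load the UV instrument cabinet

## Robot

A 7-joint arm with a two-finger parallel gripper is mounted at the origin on the work surface. World frame = base frame: x ahead of the robot, y to its left, z up, the work surface at z = 0. Lengths are in m, angles in rad, forces in N, time in s.
With the tool pointing down it reaches from about 0.4 to 0.9 m from the base axis. Payload 5.5 kg.
Tool frame: the origin (TCP) lies at the very end of the fingers, on their centre line; the grasp point (between the pads) lies 19 mm behind it (r.grip_depth is the z of the grasp point in the tool frame, in m); z points along the fingers, y is the line along which they close (so a half turn about z gives the same grasp; the last joint's range is limited). The gripper opens to 92 mm and grips with 3 to 60 N. Pads are 19 mm wide; open, the fingers measure 130 mm over their backs; the gripper's body (75 mm by 190 mm) begins 47 mm behind the grasp point.
Start: joints at [-0.877, 0.501, -0.427, 1.55, 0.221, 1.138, -0.21], TCP at [0.271, 0.591, 0.198] pointing down, gripper open.
Joint ranges: [-2.88, 2.88], [-0.31, 2.03], [-1.54, 1.56], [0.2, 2.42], [-1.41, 4.55], [0.19, 2.02], [-2.57, 2.57]. Speed limits (rad/s): [2.57, 2.57, 3.14, 3.14, 3.14, 3.14, 3.14].

## Interface

Orientations are given as [roll, pitch, yaw] about the fixed x, y, z axes, in that order (R = Rz(yaw) Ry(pitch) Rx(roll)).
In Python, from bench import r, claw, get_image gives the robot as it stands. The module is installed in compiled form; this text tells all that it offers. Calls block until the motion is done:
- r.movep(position, orientation): joint-space move of the TCP to a pose.
- r.line_to(position, frame=None, max_speed=0.15, stop_force=None): straight line of the TCP; frame=None keeps the orientation; max_speed is the mean speed in m/s. With stop_force (N) it stops when the force on the tool has changed by that much, and returns True; else False.
- r.move_joints(angles): joint-space move.
- claw.release() and claw.grasp(grasp_force=None): open the fingers fully, or close them until they stop; grasp_force is the grip in N (None keeps the last).
- r.pause(seconds).
- r.ik(position, orientation): joint angles nearest the present ones, or None.
- r.state(): the state.
- get_image(name): name is "scene" or "top" or "wrist"; returns a dict with "image" (384x512x3 uint8, red, green, blue), "range_z" (384x512 float32, m along the optical axis (not along the pixel's ray), 0 where there is no reading), "mtx" (3x3 intrinsics, pixels), "extrinsics" (4x4, takes a point from world to camera coordinates). Camera axes: x right, y up, looking along -z (the intrinsics and any distortion apply to the point x, -y, -z); pixel columns grow to the right and rows downward; lengths in m; the calibration is good to about 2 mm. A picture is of the moment at which its call begins.
A pose or a line that the arm cannot do raises r.IKError and nothing moves.
- r.sign_off(): hands the job in; it is judged then, once.
The state is a dict: "clock": time; "qpos": joint angles; "qd": joint speeds; "joint_torque": joint torques, N m; "eef_pos": TCP position; "tcp_rot": TCP orientation; "force": force on the tool from outside, world axes, zero at the start; "wrist_torque": the same for the moment, N m; "finger_gap": opening from 0.0 (shut) to 1.0 (fully open); "grasp_force": force on a finger pad.
Only numpy, scipy, OpenCV 4.12 (cv2) and the standard library are available. Lean on these libraries where they do the work, as an engineer would, in place of code of your own. Each camera call takes 0.05 s, during which the arm holds its last target. There are 200 camera calls.

## Task

Turn the rotary isolator of the ultraviolet cabinet fully off, then pull its drawer well open and put every steel instrument cassette from the bench into the drawer, each lying flat on the drawer floor with its pierced lid up, none on top of another. Slide the drawer fully shut and only then turn the isolator fully back on; the lamp must never be on while the drawer is open. Leave the other things on the bench where they are.

Things in the scene. Friction and masses are not known exactly. Their poses are not given: they have to be found in the camera images.
- uv_drawer0 (a joint): the drawer of the white UV cabinet (cabinet 223 mm deep, 320 wide, 100 tall, top flat, fixed to the bench, grey drawer front facing roughly the robot). Opening in m: 0 fully shut (as at the start, or within 8 mm of it), 0.152 fully open (end stop). It slides level along its own -x, with about 1 N of friction, and stays where it is left.
- uv_drawer0_handle (a point): middle of the drawer's bar handle: a level round bar about 10 mm thick, 120 mm long along the drawer's y, 35 mm in front of the drawer front and about 62 mm above the bench; the drawer front's top edge is 25 mm higher and the cabinet's top 38 mm higher than the bar. Moves with the drawer. x points from the front into the cabinet (the drawer opens along -x), z up. Can be pinched from above.
- drawer_floor (a point): centre of the drawer's inner floor, moves with the drawer; about 22 mm above the bench. Inside, the drawer is 178 mm along x and 278 mm along y, with walls 56 mm above the floor (the front panel 66 mm). x points into the cabinet, y along the front, z up. With the drawer fully open the part with x below +0.055 is clear of the cabinet's top.
- isolator (a joint): the rotary isolator handle, rad: 0 = off, 1.57 = on, with end stops at both. Grows clockwise seen from above. It is stiff (about 0.06 N m of friction) and stays where it is left: turn it right up to the stop. It starts on; two white ticks on the housing, a quarter turn apart, show where the marked end of the bar points at off and (clockwise from it) at on.
- isolator_grip (a point): grip point of the isolator handle, on its vertical axis, about 58 mm above the bench: a black bar 60 mm long (its x), 14 mm wide (y) and 30 mm tall, its top 10 mm above this point and its foot disc 20 mm below it, on a grey housing 90 x 90 x 30 mm fixed to the bench; a white mark on one end. Turns with the handle; z up.
- cassette0: a small plain stainless instrument cassette, a closed flat box 70 mm long (its x), 32 mm wide (y), 24 mm tall (z, its pierced lid up), about 0.12 kg; origin at the centre of its underside. Identical to the others; there are 2 to 4 of them, None if absent.
- cassette1: a small plain stainless instrument cassette, a closed flat box 70 mm long (its x), 32 mm wide (y), 24 mm tall (z, its pierced lid up), about 0.12 kg; origin at the centre of its underside. Identical to the others; there are 2 to 4 of them, None if absent.
- cassette2: a small plain stainless instrument cassette, a closed flat box 70 mm long (its x), 32 mm wide (y), 24 mm tall (z, its pierced lid up), about 0.12 kg; origin at the centre of its underside. Identical to the others; there are 2 to 4 of them, None if absent.
- cassette3: a small plain stainless instrument cassette, a closed flat box 70 mm long (its x), 32 mm wide (y), 24 mm tall (z, its pierced lid up), about 0.12 kg; origin at the centre of its underside. Identical to the others; there are 2 to 4 of them, None if absent.
- ointment_tin: bystander: round white tin 36 mm across, 34 mm tall; origin under its centre
- note_pad: bystander: square pink note pad 76 x 76 x 18 mm; origin under its centre
- tally_counter: bystander: grey cell counter with keys, 100 x 160 x 40 mm; origin under its centre
- specimen_jar: bystander: clear jar with white cap, 56 mm across, 65 mm tall; origin under its centre
- syringe: bystander: a capped syringe lying flat, about 150 mm long along its x; origin under its barrel
- slide_box: bystander: white plastic slide box 90 x 170 x 32 mm; origin under its centre
- stain_bottle: bystander: amber bottle 60 mm across, 70 mm tall; origin under its centre
Not all that is in view belongs to the job. Leave any orange look-alike of the cassette0 alone. Leave any blue look-alike of the cassette3 alone.

How it is judged:
On the way, in this order (a step that is already met when the one before it is completed fails the run):
1. the isolator is switched off, the drawer still shut (value of joint isolator below 0.2 rad and value of joint uv_drawer0 below 0.03 m), for 0.2 s.
2. the drawer is pulled well open (more than 110 mm), the isolator off (value of joint isolator below 0.2 rad and value of joint uv_drawer0 above 0.11 m), for 0.2 s.
3. all cassettes lie flat in the drawer and it is fully shut, the isolator still off (value of joint isolator below 0.2 rad and value of joint uv_drawer0 below 0.006 m and x of cassette0 in the frame of drawer_floor between -0.089 and 0.089 m and y of cassette0 in the frame of drawer_floor between -0.139 and 0.139 m and z of cassette0 in the frame of drawer_floor between -0.01 and 0.01 m and angle between each of cassette0, cassette1, cassette2, cassette3's own z axis and vertical below 0.15 rad and x of cassette1 in the frame of drawer_floor between -0.089 and 0.089 m and y of cassette1 in the frame of drawer_floor between -0.139 and 0.139 m and z of cassette1 in the frame of drawer_floor between -0.01 and 0.01 m and x of cassette2 in the frame of drawer_floor between -0.089 and 0.089 m and y of cassette2 in the frame of drawer_floor between -0.139 and 0.139 m and z of cassette2 in the frame of drawer_floor between -0.01 and 0.01 m and x of cassette3 in the frame of drawer_floor between -0.089 and 0.089 m and y of cassette3 in the frame of drawer_floor between -0.139 and 0.139 m and z of cassette3 in the frame of drawer_floor between -0.01 and 0.01 m), for 0.2 s.
4. the isolator is switched on (value of joint isolator above 1.37 rad and value of joint uv_drawer0 below 0.006 m), for 0.2 s.
At the end, for the whole second after the job is handed in: every cassette present lies at rest on the drawer floor (within 10 mm of it in height, within the drawer's walls, lid up within 0.15 rad), the drawer is shut to within 6 mm and the isolator is on (above 1.37 rad) (all of step 4 and x of cassette0 in the frame of drawer_floor between -0.089 and 0.089 m and y of cassette0 in the frame of drawer_floor between -0.139 and 0.139 m and z of cassette0 in the frame of drawer_floor between -0.01 and 0.01 m and angle between each of cassette0, cassette1, cassette2, cassette3's own z axis and vertical below 0.15 rad and x of cassette1 in the frame of drawer_floor between -0.089 and 0.089 m and y of cassette1 in the frame of drawer_floor between -0.139 and 0.139 m and z of cassette1 in the frame of drawer_floor between -0.01 and 0.01 m and x of cassette2 in the frame of drawer_floor between -0.089 and 0.089 m and y of cassette2 in the frame of drawer_floor between -0.139 and 0.139 m and z of cassette2 in the frame of drawer_floor between -0.01 and 0.01 m and x of cassette3 in the frame of drawer_floor between -0.089 and 0.089 m and y of cassette3 in the frame of drawer_floor between -0.139 and 0.139 m and z of cassette3 in the frame of drawer_floor between -0.01 and 0.01 m and linear speed of each of cassette0, cassette1, cassette2, cassette3 below 0.02 m/s); the robot touches nothing.
It fails at once if the isolator is on (above 0.8 rad) while the drawer is open more than 30 mm (value of joint isolator above 0.8 rad and value of joint uv_drawer0 above 0.03 m).
It fails at once if a bystander is moved more than 60 mm (distance of any of ointment_tin, note_pad, tally_counter, specimen_jar, syringe, slide_box, stain_bottle from where it was at the start of the episode above 0.06 m).
Of cassette0, cassette1, cassette2, cassette3 only 2 to 4 are there at a start; the rules pass over those that are not, and their reading is None.
At some moment in a run one of cassette0, cassette1, cassette2, cassette3 may be knocked a few centimetres aside while the robot is not near it.
Once in a run the grip may slacken for a moment while it holds something.
It also fails if it takes over 210 s, if anything falls off the work surface, if the arm or the gripper's body presses on something with over 40 N, if the wrist force passes 120 N, or if a joint passes its speed limit or range.

## Working session

There is one attempt and no reset: what is moved stays moved. The work goes in short steps, each a Python script; the robot and the scene stay as the last script left them, time stands still between calls to the robot, and variables do not carry over. Pictures are saved under pics/ and viewed, at most 14 in all, crops included, and the job is handed in when it is done.

```bash
mkdir -p pics
cat > h.py <<'E'
import numpy as np, cv2
from bench import r, claw, get_image
def cloud(d):
    K=np.array(d["mtx"]);E=np.array(d["extrinsics"]);z=d["range_z"].astype(float)
    v,u=np.mgrid[0:z.shape[0],0:z.shape[1]]
    x=(u-K[0,2])/K[0,0]*z; y=(v-K[1,2])/K[1,1]*z
    P=np.stack([x,-y,-z],-1)
    W=(P-E[:3,3])@E[:3,:3]
    W[z==0]=np.nan
    return W
def save(d,n,crop=None,s=1):
    im=d["image"][:,:,::-1]
    if crop: a,b,c,e=crop; im=im[b:e,a:c]
    cv2.imwrite("pics/"+n,cv2.resize(im,None,fx=s,fy=s,interpolation=cv2.INTER_CUBIC))
E
python3 - <<'E'
from h import *
for n in("top","scene"):
    d=get_image(n);save(d,n+"0.png",s=1.5);np.save(n+"_w.npy",cloud(d));np.save(n+"_i.npy",d["image"])
    E=np.array(d["extrinsics"]);print(n,-E[:3,:3].T@E[:3,3],E[2,:3])
print(r.state(),r.grip_depth)
E
```

```text
top [0.31969493 0.00776045 1.5322662 ] [-0.16932206 -0.00563301  0.98554468]
scene [ 0.97715037 -0.75551165  1.17637081] [ 0.30246078 -0.5299536   0.79225416]
{'clock': 0.1, 'qpos': array([-0.87681655,  0.50177973, -0.42681637,  1.55136218,  0.22079903,
        1.13827375, -0.21028773]), 'qd': array([-0.00169457, -0.00112776,  0.00044847, -0.00355676,  0.00088203,
       -0.00084041, -0.00065408]), 'joint_torque': array([-1.07196718e-02, -5.67878115e+01, -5.83803445e+00, -2.79916888e+01,
       -6.89617032e-02,  2.41298421e-02,  4.42392457e-05]), 'eef_pos': array([0.27116484, 0.58998067, 0.19705985]), 'tcp_rot': array([-3.13982539e+00, -7.64143871e-05,  2.71088412e+00]), 'force': array([ 0.61805118, -0.4935155 , -0.06375355]), 'wrist_torque': array([0.01408713, 0.02958142, 0.01462624]), 'grasp_force': 0.0, 'finger_gap': 1.0001263140746266} -0.0188
```

View pics/top0.png

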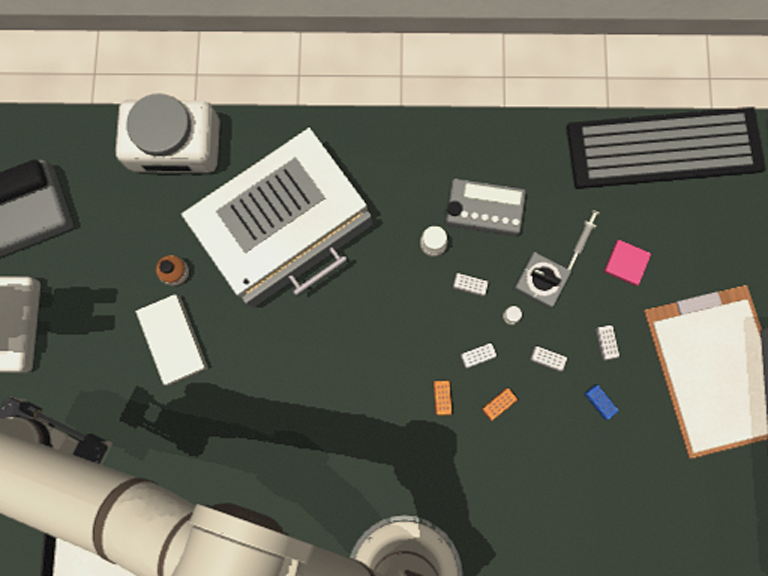

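View pics/scene0.png

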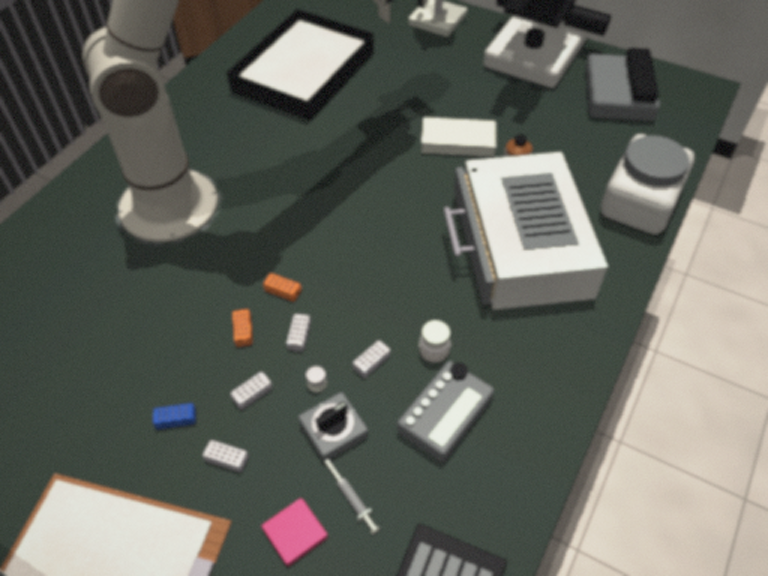

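Top view (768-wide pixels): there are four plain steel cassettes at (471,284), (479,355), (549,358) and (608,342). The look-alikes to leave alone are orange at (443,398) and (500,404), and blue at (601,402). The white tin is at (513,315). The isolator is at (544,278) and the drawer handle at (320,271). Next I measure these and check one close crop.

```bash
cat > meas.py <<'E'
from h import *
def rects(W,I,zlo=.016,zhi=.03,xr=(.25,1.),yr=(-.75,.2)):
    """flat steel cassettes in a top cloud: list of (centre, long-axis yaw, size)"""
    hsv=cv2.cvtColor(I,cv2.COLOR_RGB2HSV)
    m=(W[...,2]>zlo)&(W[...,2]<zhi)&(W[...,0]>xr[0])&(W[...,0]<xr[1])&(W[...,1]>yr[0])&(W[...,1]<yr[1])
    n,l,s,_=cv2.connectedComponentsWithStats(m.astype(np.uint8),connectivity=4)
    o=[]
    for i in range(1,n):
        if s[i,4]<60: continue
        k=l==i; p=W[k][:,:2].astype(np.float32)
        (c,(a,b),t)=cv2.minAreaRect(p*1000)
        if a<b: a,b,t=b,a,t+90
        o.append((np.round(np.array(c)/1000,4),round(float(np.deg2rad(t)),3),(round(a),round(b)),round(float(np.median(W[k][:,2])),4),
          int(np.median(hsv[k][:,1])),s[i,:4].tolist()))
    return o
E
python3 - <<'E'
from meas import *
W=np.load("top_w.npy");I=np.load("top_i.npy")
for o in rects(W,I): print(o)
def near(u,v,zl,zh,w=40):
    u,v=int(u/1.5),int(v/1.5);S=W[v-w:v+w,u-w:u+w].reshape(-1,3);S=S[(S[:,2]>zl)&(S[:,2]<zh)];return S
def rect(S):
    (c,wh,t)=cv2.minAreaRect((S[:,:2]*1000).astype(np.float32));return np.round(c,1),np.round(wh,1),round(t,1),len(S)
print("bench",np.nanmedian(W[225:235,200:240,2]))
print("cab top",rect(near(275,215,.093,.11,75)))
print("iso bar",rect(near(544,278,.058,.08,25)),"housing",rect(near(544,278,.025,.036,30)))
S=near(320,271,.054,.072,25);print("handle",rect(S),np.median(S[:,2]))
save({"image":I},"crop.png",(280,150,440,290),5)
E
```

```text
(array([ 0.9045, -0.5576]), 1.67, (400, 152), 0.0213, 19, [379, 72, 122, 53])
(array([ 0.644 , -0.4739]), 2.721, (78, 75), 0.0191, 151, [404, 162, 30, 28])
(array([ 0.593, -0.136]), 1.307, (68, 31), 0.0234, 21, [303, 182, 23, 15])
(array([ 0.5752, -0.2651]), 0.672, (37, 28), 0.0271, 19, [348, 188, 14, 12])
(array([ 0.4723, -0.4234]), 0.201, (69, 33), 0.0231, 25, [398, 217, 15, 22])
(array([ 0.4412, -0.1511]), 1.935, (69, 30), 0.0236, 14, [308, 229, 23, 16])
(array([ 0.4365, -0.2978]), 1.211, (70, 31), 0.0233, 21, [354, 231, 24, 16])
(array([ 0.3533, -0.076 ]), 0.111, (68, 31), 0.0238, 164, [290, 254, 11, 23])
(array([ 0.3468, -0.4062]), 0.683, (69, 32), 0.0233, 157, [391, 256, 22, 24])
(array([ 0.342, -0.195]), 2.276, (68, 31), 0.0238, 166, [322, 259, 23, 21])
bench -0.0005430044860250491
cab top (array([806.4, 331. ]), array([435.2, 320.5]), 36.3, 7183)
iso bar (array([ 603.9, -288.2]), array([59.1, 15.2]), 64.6, 95) housing (array([ 605.2, -278.8]), array([134.5, 191.8]), 86.8, 606)
handle (array([624.4, 176. ]), array([ 43.7, 178.4]), 36.2, 261) 0.06528707838209911
```

View pics/crop.png

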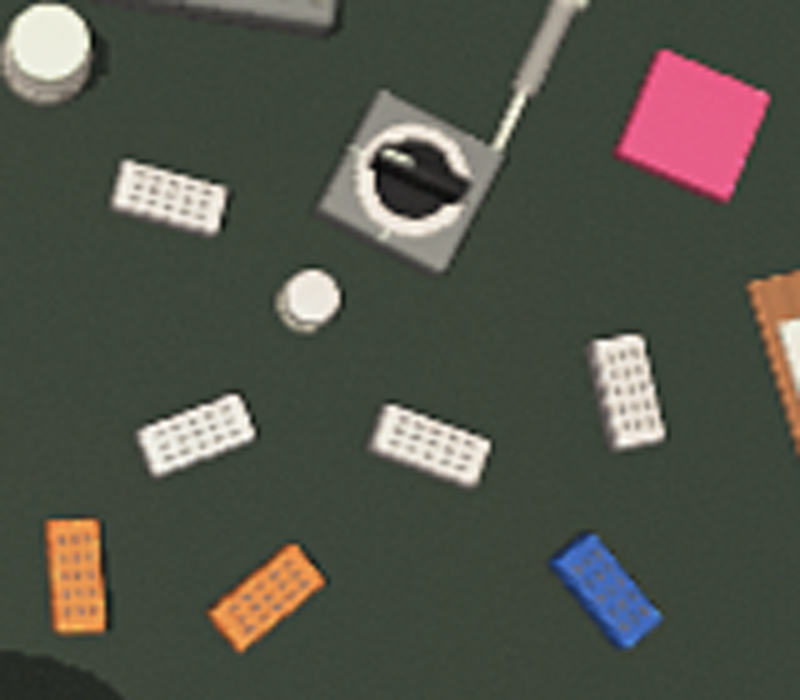

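The crop shows four plain steel cassettes at (170,196), (197,435), (430,445) and (628,391), with the orange and blue ones clearly different. The isolator's marked end points at the left tick (355,150), which is on. Off is the bottom tick (385,237), so I turn it counter-clockwise, taking bar yaw from 64.6° to 154.6°.

```bash
cat > iso.py <<'E'
from h import *
from math import pi, radians as rd
C=[.6039,-.2882]
def turn(y0,dy,over=.06):
    """grip the bar at yaw y0 and turn it by dy (+over into the stop)"""
    for k in (0,-pi,pi):
        a,b=y0+k,y0+k+dy+np.sign(dy)*over
        if abs(a)>4 or abs(b)>4: continue
        qa=r.ik([*C,.15],[pi,0,a]); 
        if qa is None: continue
        try:
            r.movep([*C,.15],[pi,0,a])
            claw.release(); r.line_to([*C,.043]); claw.grasp(grasp_force=40)
            for t in np.linspace(a,b,5)[1:]: r.line_to([*C,.043],[pi,0,t],max_speed=.05)
            r.pause(.3); print("gap",r.state()["finger_gap"],r.state()["wrist_torque"],r.state()["tcp_rot"]); 
            claw.release(); r.line_to([*C,.17]); return True
        except r.IKError as e: print("ik",k,e); claw.release(); r.line_to([*C,.17])
E
python3 - <<'E'
from iso import *
W=np.load("top_w.npy")
t=rd(36.3); n=np.array([np.cos(t),np.sin(t)]); s=np.array([-n[1],n[0]])
P=W.reshape(-1,3);P=P[np.isfinite(P[:,0])]
# cabinet top alone
k=(P[:,2]>.094)&(P[:,2]<.106)&(np.hypot(P[:,0]-.78,P[:,1]-.3)<.25)&(P[:,1]<.55)
m=P[k];q=m[:,:2]@n;w=m[:,:2]@s
print("cab n",np.percentile(q,[.5,50,99.5]),"s",np.percentile(w,[.5,99.5]))
k=(P[:,2]>.052)&(P[:,2]<.074)&(P[:,0]>.5)&(P[:,0]<.75)&(P[:,1]>0.1)&(P[:,1]<.3)
m=P[k];q=m[:,:2]@n;w=m[:,:2]@s
h,e=np.histogram(q,np.arange(q.min(),q.max()+.004,.004));print(np.round(e[:-1],3),h)
b=m[q<q.min()+.012];print("bar",rect if 0 else cv2.minAreaRect((b[:,:2]*1000).astype(np.float32)),np.percentile(b[:,:2]@s,[0,100]),np.median(b[:,2]))
p=P[(P[:,2]>.082)&(P[:,2]<.092)&(P[:,1]>0.05)&(P[:,1]<.4)&(P[:,0]>.5)&(P[:,0]<.85)];print("front top n",np.percentile(p[:,:2]@n,[1,50,99]),"s",np.percentile(p[:,:2]@s,[1,99]))
print(turn(rd(64.6),pi/2)); print(r.state()["clock"])
r.movep([.45,-.2,.4],[pi,0,pi/2]) if 0 else None
d=get_image("wrist");save(d,"w1.png")
E
```

```text
cab n [0.64852303 0.7576978  1.03909222] s [-0.36897804 -0.05219229]
[0.586 0.59  0.594 0.598 0.602 0.606 0.61  0.614 0.618 0.622 0.626 0.63
 0.634 0.638 0.642 0.646] [ 45  56  39   7   8   6   9   5   6   5 137   0   0   0   0   4]
bar ((601.1522216796875, 180.72337341308594), (11.82911491394043, 127.5792465209961), 36.24613571166992) [-0.27403074 -0.14645324] 0.06584167947535302
front top n [0.62632499 0.6359658  0.77674123] s [-0.36610565 -0.05562721]
gap 0.0053943206177220725 [-0.00734986 -0.01098312  0.0566946 ] [-3.14148079e+00  4.25630738e-05  2.75761609e+00]
True
10.9
```

View pics/w1.png

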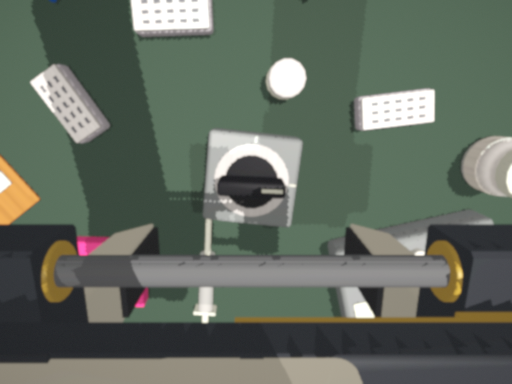

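The wrist view shows the marked end (272,190) still at the on tick (293,186). The off tick is at (257,140). The fingers closed to zero gap, so the bar wasn't held. I'll remeasure the bar from the wrist camera and log the descent.

Run:
```python
from iso import *
print(r.state()["eef_pos"],r.state()["tcp_rot"],r.state()["finger_gap"],r.state()["force"])
for n in ("wrist","top"):
    d=get_image(n);W=cloud(d);P=W.reshape(-1,3)
    k=(P[:,2]>.055)&(P[:,2]<.085)&(np.hypot(P[:,0]-C[0],P[:,1]-C[1])<.05)
    print(n,k.sum(),cv2.minAreaRect((P[k,:2]*1000).astype(np.float32)) if k.sum()>5 else 0,np.percentile(P[k,2],[5,50,95]) if k.any() else 0)
    k=(P[:,2]>.022)&(P[:,2]<.045)&(np.hypot(P[:,0]-C[0],P[:,1]-C[1])<.066)
    print("housing",cv2.minAreaRect((P[k,:2]*1000).astype(np.float32)),np.percentile(P[k,2],[5,50,95]))
```

```text
[ 0.60293231 -0.28775577  0.16848152] [ 3.14150561e+00 -2.56925636e-03  2.75834109e+00] 1.0005036998788337 [ 0.23604357 -1.16871961  0.13980178]
wrist 1237 ((605.974609375, -289.6069030761719), (59.714271545410156, 14.52511215209961), 65.62460327148438) [0.05900845 0.06899983 0.07046225]
housing ((606.2590942382812, -289.6581726074219), (90.02537536621094, 90.1656494140625), 61.79222106933594) [0.02965551 0.03186817 0.03986447]
top 101 ((603.6792602539062, -289.2643127441406), (58.996761322021484, 15.991661071777344), 64.3139877319336) [0.05848114 0.0661422  0.07285763]
housing ((604.1732788085938, -288.7763977050781), (89.61956787109375, 91.51057434082031), 61.396080017089844) [0.02453772 0.0306811  0.03977722]
```

Run:
```python
from iso import *
C=[.605,-.2893]; a=rd(65)
def p(t): s=r.state();print(t,np.round(s["eef_pos"],4),np.round(s["tcp_rot"],3),round(s["finger_gap"],3),round(s["grasp_force"],1),np.round(s["force"],1),np.round(s["wrist_torque"],2),round(s["clock"],1))
r.movep([*C,.15],[pi,0,a]);p("above")
r.line_to([*C,.043]);p("down")
claw.grasp(grasp_force=40);p("grip")
d=get_image("wrist");save(d,"w2.png")
r.pause(.3);p("grip")
r.line_to([*C,.043],[pi,0,a+.3],max_speed=.05);p("turn")
```

```text
above [ 0.6049 -0.2892  0.1498] [-3.141 -0.     1.136] 0.998 0.0 [-0.   0.7  0.4] [-0.11  0.1   0.01] 12.4
down [ 0.6057 -0.2898  0.0439] [3.14  0.    1.134] 1.001 0.0 [ 0.3 -0.2  0.3] [-0.09  0.08  0.01] 13.2
grip [ 0.605  -0.2893  0.043 ] [3.142 0.    1.134] 0.003 0.0 [-0.2  0.3 -0.4] [-0.1   0.11  0.01] 14.7
grip [ 0.605  -0.2893  0.043 ] [3.142 0.    1.134] 0.006 0.0 [ 0.2 -0.3  0.4] [-0.15  0.04 -0.04] 15.0
turn [ 0.605  -0.2894  0.043 ] [ 3.141 -0.     1.431] 0.005 0.0 [ 0.3 -0.1  0.6] [-0.03  0.05  0.04] 15.5
```

View pics/w2.png

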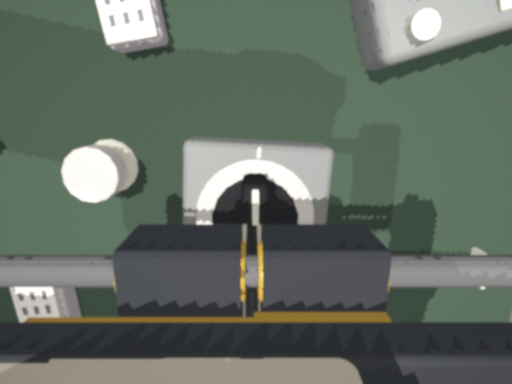

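The fingers are closed over the bar at (250,270), whose marked end shows at (255,195). Did the 0.3 rad turn move it? I'll check with another picture.

Run:
```python
from iso import *
d=get_image("wrist");save(d,"w3.png",(128,96,384,352),2.2)
W=cloud(d)
for v,u in((190,255),(240,252),(260,252),(285,252),(262,200),(262,246),(205,255)): print(v,u,W[v,u])
```

```text
190 255 [ 0.60912084 -0.26608144  0.05669591]
240 252 [ 0.6054287  -0.28030548  0.08956409]
260 252 [ 0.60816086 -0.25920456  0.15412606]
285 252 [ 0.60739954 -0.26458671  0.15650575]
262 200 [ 0.59743619 -0.25402815  0.16269024]
262 246 [ 0.60667054 -0.25930814  0.15458293]
205 255 [ 0.60835537 -0.27056927  0.06901368]
```

View pics/w3.png

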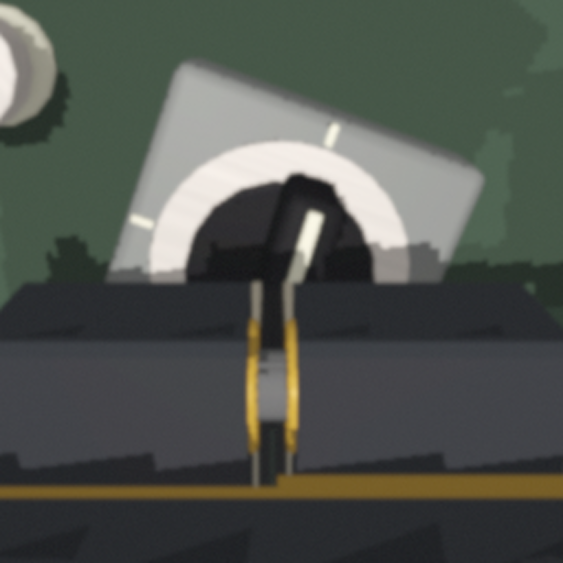

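The bar didn't turn, while the tool turned freely with no torque. So the fingertips are not where I assumed. I'll measure the fingertips themselves in the depth clouds.

Run:
```python
from iso import *
r.line_to([.605,-.2893,.16])
s=r.state();T=s["eef_pos"];y=s["tcp_rot"][2];print(T,y,s["finger_gap"])
x=np.array([np.cos(y),np.sin(y)]);yy=np.array([np.sin(y),-np.cos(y)])
for n in("wrist","scene","top"):
    d=get_image(n);W=cloud(d);D=W-T
    L=np.stack([D[...,:2]@x,D[...,:2]@yy,D[...,2]],-1)
    k=(np.abs(L[...,0])<.06)&(np.abs(L[...,1])<.1)&(L[...,2]>-.03)&(L[...,2]<.12)
    q=L[k];print(n,k.sum())
    for lo in np.arange(-.03,.12,.01):
        m=q[(q[:,2]>=lo)&(q[:,2]<lo+.01)]
        if len(m)>3: print(round(lo,2),len(m),"x",np.round(np.percentile(m[:,0],[2,98]),3),"y",np.round(np.percentile(m[:,1],[2,98]),3))
    if n=="scene":
        v,u=np.where(k);print(u.min(),u.max(),v.min(),v.max());a=max(0,(u.min()+u.max())//2-80);b=max(0,(v.min()+v.max())//2-60);save(d,"s1.png",(a,b,a+160,b+120),4)
```

```text
[ 0.60428415 -0.28884989  0.15894607] 1.4344493185865856 0.004402497109756754
wrist 28956
0.02 10 x [0.009 0.011] y [-0.004  0.002]
0.03 126 x [0.009 0.011] y [-0.005  0.003]
0.04 160 x [0.009 0.011] y [-0.005  0.003]
0.05 126 x [0.009 0.011] y [-0.004  0.002]
0.06 52 x [-0.01  0.01] y [-0.003  0.001]
0.07 315 x [-0.009  0.003] y [-0.003  0.001]
0.08 26 x [-0.002  0.003] y [-0.003  0.002]
0.09 46 x [0.003 0.01 ] y [-0.004  0.078]
0.1 3438 x [0.03  0.036] y [-0.058  0.057]
0.11 24657 x [0.021 0.036] y [-0.058  0.058]
scene 647
0.03 8 x [-0.014 -0.011] y [-0.01   0.009]
0.04 10 x [-0.014  0.004] y [0.007 0.016]
0.05 11 x [-0.015  0.004] y [0.011 0.017]
0.09 61 x [-0.039  0.027] y [-0.086  0.086]
0.1 163 x [-0.039  0.024] y [-0.082  0.086]
0.11 389 x [-0.039  0.022] y [-0.081  0.091]
171 254 218 265
top 181
0.09 6 x [0.033 0.037] y [-0.028  0.08 ]
0.1 51 x [0.023 0.037] y [-0.048  0.079]
0.11 124 x [0.025 0.036] y [-0.045  0.073]
```

View pics/s1.png

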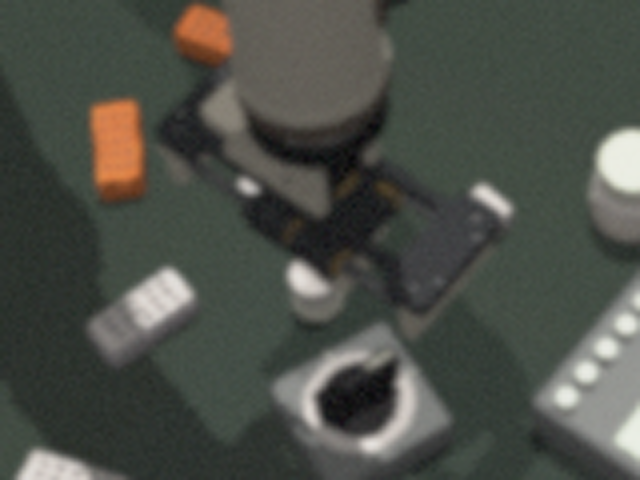

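The scene crop shows the closed fingers ending near (335,265), well above the isolator. In the cloud the tips lie about 25–30 mm above the reported TCP, and the body starts at +0.09 instead of +0.066. I'll confirm that by touching bare bench.

Run:
```python
from iso import *
p=[.51,-.21]
r.line_to([*p,.16]);r.line_to([*p,.03])
print(r.line_to([*p,-.035],max_speed=.02,stop_force=3),r.state()["eef_pos"],r.state()["force"])
r.line_to([*p,.1]); print(r.state()["clock"])
```

```text
True [ 0.50953222 -0.20995507  0.0007485 ] [-0.60400774 -0.51265397  5.07680303]
21.0417
```

The touch came at reported z≈0, which contradicts the clouds unless something lay under the tip. I'll look from above and repeat the touch somewhere known to be clear.

Run:
```python
from meas import *
r.line_to([.5,-.22,.3]); r.line_to([.5,.0,.3])
d=get_image("top");W=cloud(d)
for o in rects(W,d["image"],yr=(-.6,.1)): print(o[:5])
save(d,"t2.png",(250,130,450,290),4)
p=[.5,.0]
k=np.hypot(W[...,0]-p[0]+.04,W[...,1]-p[1])<.04;print("heights near",np.nanpercentile(W[k][:,2],[5,50]))
r.line_to([*p,.03]);w=get_image("scene")
print(r.line_to([*p,-.03],max_speed=.02,stop_force=3),r.state()["eef_pos"],r.state()["force"])
r.line_to([*p,.15])
T=np.array([.5,0,.03]);E=w["extrinsics"];K=w["mtx"];c=E[:3,:3]@T+E[:3,3];u=K[0,0]*c[0]/-c[2]+K[0,2];v=K[1,1]*-c[1]/-c[2]+K[1,2];print("tcp px",u,v)
im=w.copy();im["image"]=w["image"].copy();cv2.circle(im["image"],(int(u),int(v)),2,(255,0,0),-1)
save(im,"s2.png",(int(u)-70,int(v)-80,int(u)+70,int(v)+40),5)
```

```text
(array([ 0.898, -0.483]), 1.668, (249, 151), 0.0213, 19)
(array([ 0.6667, -0.4741]), 1.208, (59, 31), 0.0188, 152)
(array([ 0.6412, -0.4795]), 2.742, (74, 61), 0.0191, 151)
(array([ 0.5936, -0.1356]), 1.311, (69, 31), 0.0226, 28)
(array([ 0.4718, -0.4228]), 0.198, (69, 32), 0.0233, 25)
(array([ 0.4419, -0.1515]), 1.945, (67, 31), 0.0236, 24)
(array([ 0.4364, -0.2975]), 1.212, (68, 31), 0.0239, 21)
(array([ 0.348 , -0.4061]), 0.665, (70, 33), 0.0229, 157)
(array([ 0.3414, -0.1946]), 2.264, (69, 32), 0.0228, 169)
heights near [0.73188863 0.74769116]
True [ 5.00015828e-01  1.47968599e-06 -2.83824222e-02] [-1.4235713  -0.83421109  4.90040039]
tcp px 242.50995008883302 187.91958293614653
```

View pics/s2.png

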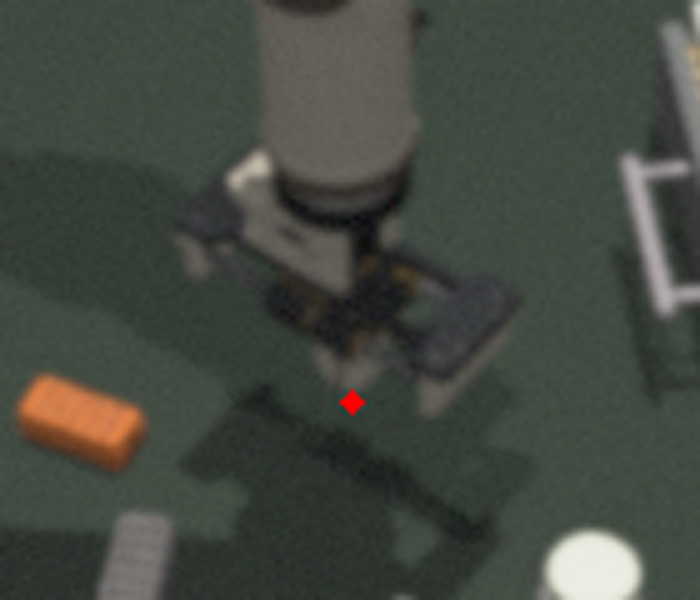

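The red dot marks the reported TCP at (352,402), about 28 mm below the visible fingertips at (352,375). The bench touch at z=-0.0284 agrees. So the real tip is 28 mm above the reported TCP. The earlier touch at z≈0 must have been on some object, so I'll check the tin.

View pics/t2.png

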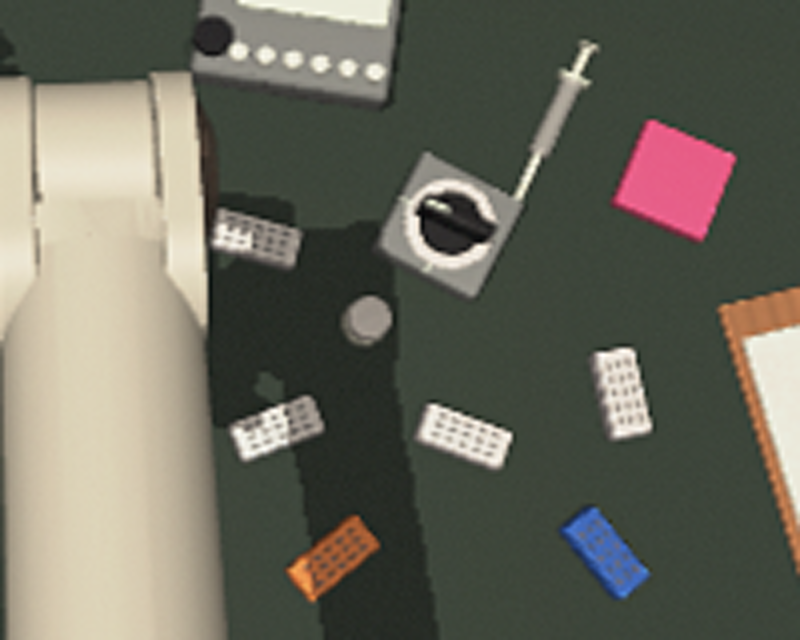

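The tin sits at (367,318), unmoved. It lies near (0.525,-0.222), so it was the tin's top I touched. Its 34 mm height fits a tip offset of about 30 mm. From here on I command z as desired tip z minus 0.030, and I redo the isolator.

```bash
cat > iso.py <<'E'
from h import *
from math import pi, radians as rd
OFF=.030   # real fingertip is this much above the reported TCP
C=[.605,-.2893]
def st(t):
    s=r.state();print(t,np.round(s["eef_pos"],4),"yaw",round(float(np.degrees(s["tcp_rot"][2])),1),"gap",round(s["finger_gap"]*92,1),"gf",round(s["grasp_force"],1),"F",np.round(s["force"],1),"Tz",np.round(s["wrist_torque"][2],2),"t",round(s["clock"],1))
def turn(a,b):
    """grip the bar with tool yaw a, turn to tool yaw b"""
    z=.046-OFF
    claw.release(); r.movep([*C,.15],[pi,0,a]); print("hit",r.line_to([*C,z],stop_force=6)); z=r.state()["eef_pos"][2]
    claw.grasp(grasp_force=40); st("grip")
    for t in np.linspace(a,b,5)[1:]: r.line_to([*C,z],[pi,0,t],max_speed=.05)
    r.pause(.3); st("turned"); claw.release(); r.line_to([*C,.15])
E
python3 - <<'E'
from iso import *
r.line_to([.5,0,.25]); r.line_to([*C,.25])
turn(rd(65),rd(65+94))
P=cloud(get_image("wrist")).reshape(-1,3);k=(P[:,2]>.055)&(P[:,2]<.085)&(np.hypot(P[:,0]-C[0],P[:,1]-C[1])<.05)
print(cv2.minAreaRect((P[k,:2]*1000).astype(np.float32)))
E
```

```text
hit False
grip [ 0.6069 -0.2902  0.0163] yaw 65.0 gap 13.5 gf 40.0 F [ 5.4 -3.2 -2.7] Tz 0.03 t 37.4
turned [ 0.6067 -0.2896  0.0164] yaw 158.9 gap 15.0 gf 41.9 F [  8.1  -1.7 -10. ] Tz -0.91 t 39.9
((606.02880859375, -289.6328125), (14.041616439819336, 60.17364501953125), 61.80875015258789)
```

Gap is 13.5–15 mm and the bar is now at 151.8°, exactly 90° from the housing axis, so the isolator is off at its stop. Next I open the drawer by hooking the rear finger behind the bar.

```bash
cat > dr.py <<'E'
from iso import *
t=rd(36.25); n=np.array([np.cos(t),np.sin(t)]); s=np.array([-n[1],n[0]])
def xy(a,b): return (a*n+b*s).tolist()
E
python3 - <<'E'
from dr import *
claw.release()
a=.5558;b=-.2103
for y in (rd(126.25),rd(-53.75)):
    q=r.ik([*xy(a,b),.15],[pi,0,y]); print(q)
ys=min((y for y in (rd(126.25),rd(-53.75)) if r.ik([*xy(a,b),.15],[pi,0,y]) is not None),key=lambda y:abs(r.ik([*xy(a,b),.15],[pi,0,y])[6]))
r.line_to([*C,.25]); r.movep([*xy(a,b),.25],[pi,0,ys]); st("above")
d=get_image("wrist");save(d,"w5.png")
hit=r.line_to([*xy(a,b),.018],max_speed=.08,stop_force=5); st("down"); print("hit",hit)
if not hit:
    print("stop",r.line_to([*xy(a-.175,b),.018],max_speed=.06,stop_force=8)); st("pulled")
    p=r.state()["eef_pos"][:2]; A=p@n; r.line_to([*xy(A+.004,b),.018]); r.line_to([*xy(A+.004,b),.2]); st("up")
E
```

```text
[-0.10637198  0.43297359 -0.27031043  1.74574507  0.1352233   0.98103779
  0.20437474]
[-1.1748924   0.87040449  1.35468625  1.78080544 -0.89708987  1.27164228
 -2.08765366]
above [0.573  0.1575 0.2497] yaw 126.2 gap 91.8 gf 0.0 F [-0.  -0.1  0.1] Tz 0.03 t 45.0
down [0.5727 0.1591 0.0182] yaw 126.2 gap 91.9 gf 0.0 F [ 0.2 -0.3  0.2] Tz -0.05 t 48.1
hit False
stop True
pulled [0.4544 0.0722 0.0182] yaw 126.2 gap 91.7 gf 0.6 F [1.3 0.8 1.2] Tz 0.02 t 50.2
up [0.4568 0.0746 0.1992] yaw 126.2 gap 91.9 gf 0.0 F [-0.   0.3  0.6] Tz 0.02 t 51.8
```

Run:
```python
from dr import *
from meas import rects
r.movep([.45,-.15,.25],[pi,0,rd(110)])
d=get_image("top");W=cloud(d);save(d,"t3.png",(100,70,440,300),2.3)
P=W.reshape(-1,3);P=P[np.isfinite(P[:,0])];N=P[:,:2]@n;S=P[:,:2]@s
k=(P[:,2]>.052)&(P[:,2]<.075)&(N>.40)&(N<.48)&(S>-.28)&(S<-.13);print("bar n",np.percentile(N[k],[2,50,98]),"s",np.percentile(S[k],[2,98]),k.sum())
k=(P[:,2]>.012)&(P[:,2]<.03)&(N>.46)&(N<.66)&(S>-.37)&(S<-.05);print("floor n",np.percentile(N[k],[1,99]),"s",np.percentile(S[k],[1,99]),np.median(P[k,2]),k.sum())
k=(P[:,2]>.07)&(P[:,2]<.094)&(N>.44)&(N<.62)&(S>-.4)&(S<-.02);print("walls n",np.percentile(N[k],[1,99]),"s",np.percentile(S[k],[1,99]),k.sum())
for o in rects(W,d["image"],yr=(-.6,.0)): print(o[:5])
```

```text
bar n [0.44218878 0.44863036 0.47669423] s [-0.26921838 -0.14905509] 193
floor n [0.48283846 0.65826078] s [-0.34755605 -0.07238332] 0.0216797376717062 3962
walls n [0.44557686 0.61320023] s [-0.36156285 -0.05848946] 899
(array([ 0.8966, -0.4832]), 1.668, (247, 151), 0.0213, 19)
(array([ 0.645 , -0.4729]), 2.753, (77, 74), 0.0189, 151)
(array([ 0.5972, -0.1226]), 1.363, (42, 29), 0.0237, 22)
(array([ 0.4714, -0.4232]), 0.208, (68, 33), 0.0233, 25)
(array([ 0.4373, -0.1396]), 1.896, (42, 31), 0.0228, 29)
(array([ 0.352, -0.076]), 0.016, (68, 31), 0.0233, 174)
(array([ 0.3474, -0.4052]), 0.68, (68, 32), 0.0235, 157)
```

View pics/t3.png

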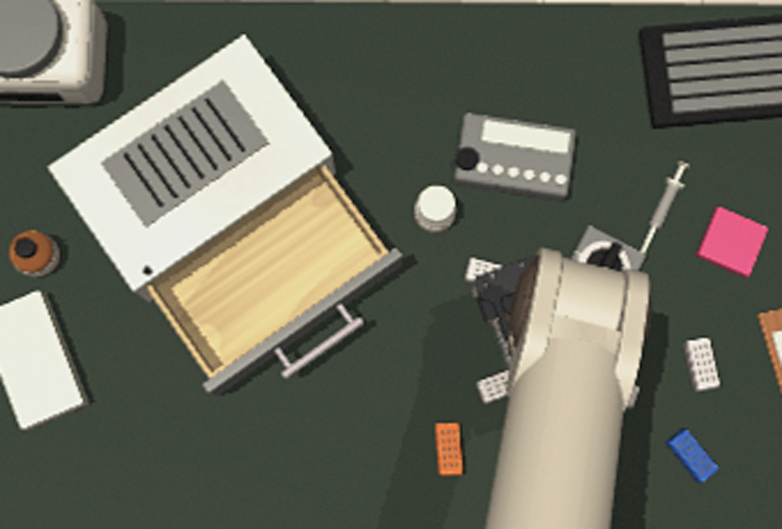

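The drawer is open about 147 mm, with the bar at (320,342). The inside is empty and clear. I'll profile the drawer along its depth and pick the first cassette.

```bash
cat > pp.py <<'E'
from dr import *
def find(p0,rad=.07):
    """steel cassette nearest p0, from the wrist camera hovering over it"""
    d=get_image("wrist");W=cloud(d);hsv=cv2.cvtColor(d["image"],cv2.COLOR_RGB2HSV)
    m=(W[...,2]>.017)&(W[...,2]<.029)&(hsv[...,1]<90)&(np.hypot(W[...,0]-p0[0],W[...,1]-p0[1])<rad)
    c,l,q,_=cv2.connectedComponentsWithStats(m.astype(np.uint8),connectivity=4);best=None
    for i in range(1,c):
        if q[i,4]<300: continue
        (o,(a,b),t)=cv2.minAreaRect((W[l==i][:,:2]*1000).astype(np.float32))
        if a<b: a,b,t=b,a,t+90
        print("cand",np.round(o,1),round(a),round(b),round(t,1))
        if 62<a<78 and 26<b<38: 
            o=np.array(o)/1000
            if best is None or np.hypot(*(o-p0))<np.hypot(*(best[0]-p0)): best=(o,rd(t))
    return best
def yawfor(p,z,y):
    c=[]
    for k in(-2,-1,0,1,2):
        if abs(y+k*pi)<=pi+.01:
            q=r.ik([*p,z],[pi,0,y+k*pi])
            if q is not None: c.append((abs(q[6])+.3*np.abs(np.array(q)-r.state()["qpos"]).max(),y+k*pi))
    return min(c)[1]
def pick(p0,y0):
    claw.release(); p0=np.array(p0); r.movep([*p0,.19],[pi,0,yawfor(p0,.19,y0)])
    f=find(p0)
    if f is None: print("not found"); return False
    o,y=f; y=yawfor(o,.1,y); r.movep([*o,.12],[pi,0,y])
    print("hit",r.line_to([*o,-.018],stop_force=8)); claw.grasp(grasp_force=30); st("grip")
    r.line_to([*o,.16]); st("lift"); return r.state()["finger_gap"]*92>25
def place(a,b):
    p=xy(a,b); y=yawfor(p,.15,rd(36.25)); r.movep([*p,.16],[pi,0,y]); st("over")
    if r.state()["finger_gap"]*92<25: print("LOST"); return False
    r.line_to([*p,.04]); print("hit",r.line_to([*p,.006],max_speed=.05,stop_force=6)); st("low")
    claw.release(); r.line_to([*p,.16]); return True
E
python3 - <<'E'
from pp import *
W=cloud(get_image("top"));P=W.reshape(-1,3);P=P[np.isfinite(P[:,0])];N=P[:,:2]@n;S=P[:,:2]@s
for e in np.arange(.43,.70,.006):
    k=(N>e)&(N<=e+.006)&(S>-.34)&(S<-.09)
    if k.any(): print(round(e,3),np.round(np.percentile(P[k,2],[10,50,90]),3),end=" ")
print()
print(pick([.4412,-.1511],1.935))
E
```

```text
0.43 [-0.004 -0.     0.004] 0.436 [-0.005 -0.001  0.004] 0.442 [-0.003  0.003  0.069] 0.448 [-0.005  0.004  0.068] 0.454 [-0.003  0.     0.063] 0.46 [-0.004  0.     0.006] 0.466 [-0.004  0.     0.006] 0.472 [-0.004 -0.     0.006] 0.478 [-0.002  0.04   0.085] 0.484 [0.081 0.087 0.091] 0.49 [0.083 0.087 0.092] 0.496 [0.074 0.079 0.085] 0.502 [0.073 0.077 0.08 ] 0.508 [0.018 0.022 0.028] 0.514 [0.017 0.021 0.026] 0.52 [0.018 0.022 0.027] 0.526 [0.018 0.023 0.027] 0.532 [0.018 0.022 0.026] 0.538 [0.017 0.022 0.027] 0.544 [0.017 0.022 0.026] 0.55 [0.018 0.021 0.026] 0.556 [0.017 0.021 0.026] 0.562 [0.016 0.022 0.026] 0.568 [0.017 0.022 0.026] 0.574 [0.017 0.021 0.025] 0.58 [0.017 0.022 0.026] 0.586 [0.017 0.021 0.026] 0.592 [0.017 0.021 0.026] 0.598 [0.018 0.022 0.026] 0.604 [0.018 0.022 0.026] 0.61 [0.017 0.021 0.025] 0.616 [0.018 0.022 0.026] 0.622 [0.017 0.022 0.027] 0.628 [0.018 0.022 0.027] 0.634 [0.018 0.021 0.027] 0.64 [0.018 0.022 0.026] 0.646 [0.019 0.084 0.102] 0.652 [0.018 0.095 0.103] 0.658 [0.02  0.096 0.102] 0.664 [0.018 0.098 0.102] 0.67 [0.096 0.099 0.104] 0.676 [0.095 0.099 0.104] 0.682 [0.095 0.099 0.103] 0.688 [0.095 0.099 0.104] 0.694 [0.096 0.1   0.103] 
cand [ 444.1 -151.6] 69 32 111.4
hit False
grip [ 0.4441 -0.1516 -0.018 ] yaw 111.4 gap 31.9 gf 30.0 F [-0.1  0.7 -0.6] Tz -0.01 t 55.9
lift [ 0.4434 -0.1514  0.1592] yaw 111.4 gap 31.9 gf 30.0 F [-0.6  0.3 -1.8] Tz -0.02 t 57.2
True
```

The inner front face is at n≈0.508 and the cabinet edge at n≈0.647, so the floor centre is at about 0.597. I use a staggered layout: row A at n=0.547, row B at n=0.604.

Run:
```python
from pp import *
if place(.604,-.145):
    if pick([.593,-.136],1.309): place(.547,-.19)
```

```text
over [0.5732 0.2381 0.1596] yaw -143.9 gap 31.7 gf 30.0 F [-0.2 -0.3 -1.2] Tz 0.06 t 58.7
hit False
low [0.573  0.2404 0.0061] yaw -143.7 gap 32.0 gf 30.0 F [ 0.1  0.1 -0.9] Tz -0.02 t 60.5
cand [ 596.5 -135.8] 68 31 74.8
hit False
grip [ 0.5965 -0.1358 -0.0181] yaw 74.8 gap 31.8 gf 30.0 F [-0.3  0.2 -0.5] Tz 0.0 t 66.9
lift [ 0.5956 -0.1356  0.1589] yaw 74.8 gap 32.4 gf 30.0 F [-0.4 -0.3 -1.7] Tz 0.03 t 68.2
over [0.5538 0.1687 0.1596] yaw 36.2 gap 31.9 gf 30.0 F [-0.1 -1.  -1.4] Tz 0.01 t 69.4
hit False
low [0.5536 0.1703 0.006 ] yaw 36.3 gap 31.6 gf 30.0 F [-0.2  0.2 -1.2] Tz 0.0 t 71.2
```

Run:
```python
from pp import *
if pick([.4365,-.2978],1.211) and place(.604,-.232):
    if pick([.4718,-.4230],.2): place(.547,-.275)
r.movep([.45,-.2,.25],[pi,0,rd(60)])
d=get_image("top");save(d,"t4.png",(100,70,440,300),2.3);W=cloud(d)
N=W[...,:2]@n;S=W[...,:2]@s;m=(W[...,2]>.036)&(W[...,2]<.06)&(N>.513)&(N<.66)&(S>-.345)&(S<-.075)
c,l,q,_=cv2.connectedComponentsWithStats(m.astype(np.uint8),connectivity=4)
for i in range(1,c):
    if q[i,4]>40: k=l==i;print(q[i,4],"n",np.round([N[k].min(),N[k].max()],3),"s",np.round([S[k].min(),S[k].max()],3),"z",np.round(np.percentile(W[k][:,2],[5,50,95]),3))
print(r.state()["clock"])
```

```text
cand [ 439.  -298.9] 69 32 70.2
hit False
grip [ 0.439  -0.2989 -0.018 ] yaw 70.2 gap 31.6 gf 30.0 F [-0.7 -0.5 -0. ] Tz 0.0 t 77.8
lift [ 0.4383 -0.2984  0.1591] yaw 70.2 gap 31.4 gf 30.0 F [-0.5  0.3 -0.8] Tz 0.05 t 79.2
over [0.6245 0.1681 0.1598] yaw 36.1 gap 32.0 gf 30.0 F [-0.2  0.3 -0.5] Tz 0.05 t 81.0
hit False
low [0.6244 0.1701 0.0061] yaw 36.3 gap 31.9 gf 30.0 F [ 0.1 -0.4 -1.8] Tz 0.02 t 82.8
cand [ 474.9 -424.7] 68 32 10.4
hit False
grip [ 0.4749 -0.4248 -0.018 ] yaw 10.4 gap 31.6 gf 30.0 F [-0.7  0.1 -0.7] Tz -0.03 t 89.9
lift [ 0.4743 -0.4241  0.1588] yaw 10.4 gap 31.9 gf 30.0 F [ 1.3 -0.6 -1.8] Tz 0.02 t 91.2
over [0.6041 0.0994 0.1601] yaw 36.1 gap 32.0 gf 30.0 F [-0.5 -0.2 -0.5] Tz 0.0 t 93.2
hit False
low [0.6039 0.1017 0.006 ] yaw 36.2 gap 31.7 gf 30.0 F [ 0.8 -0.3 -1.5] Tz 0.06 t 95.0
211 n [0.566 0.635] s [-0.246 -0.215] z [0.038 0.045 0.051]
198 n [0.514 0.578] s [-0.289 -0.258] z [0.039 0.045 0.05 ]
214 n [0.575 0.646] s [-0.109 -0.076] z [0.039 0.045 0.051]
196 n [0.513 0.578] s [-0.204 -0.173] z [0.04  0.046 0.051]
98.5917
```

View pics/t4.png

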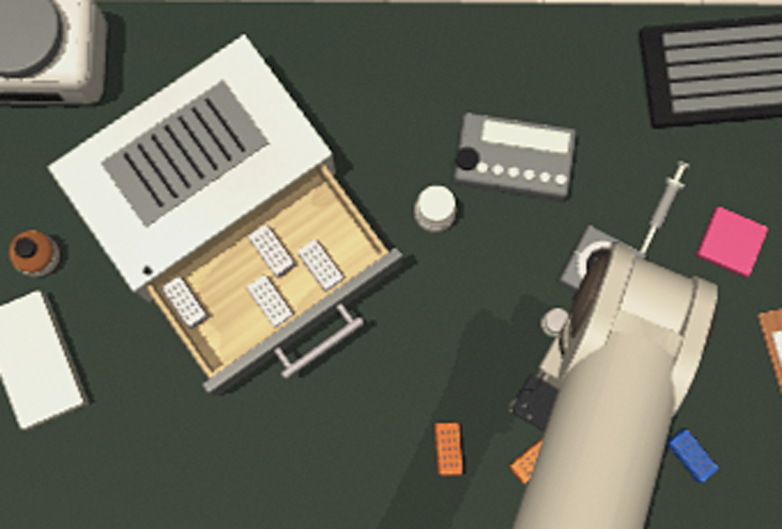

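All four lie flat in the drawer, at (270,250), (322,265), (270,301) and (185,301), tops at 45 mm. One sits by the wall but well inside. Now I push the drawer shut with closed fingers on the bar.

Run:
```python
from pp import *
claw.grasp(grasp_force=20); p=xy(.395,-.21); y=yawfor(p,.15,rd(36.25))
r.movep([*p,.2],[pi,0,y]); print(r.line_to([*p,.020],stop_force=5))
r.line_to(xy(.415,-.21)+[.020])
print(r.line_to(xy(.61,-.21)+[.020],max_speed=.06,stop_force=14)); st("pushed"); print("n",r.state()["eef_pos"][:2]@n)
r.pause(.3); a=r.state()["eef_pos"][:2]@n
r.line_to(xy(a-.05,-.21)+[.020]); r.line_to(xy(a-.05,-.21)+[.2]); r.movep([.5,-.25,.25],[pi,0,rd(60)])
W=cloud(get_image("top"));P=W.reshape(-1,3);P=P[np.isfinite(P[:,0])];N=P[:,:2]@n;S=P[:,:2]@s
k=(P[:,2]>.054)&(P[:,2]<.075)&(N>.40)&(N<.603)&(S>-.27)&(S<-.15);print("bar n",np.percentile(N[k],[2,50,98]))
k=(P[:,2]>.082)&(P[:,2]<.092)&(N>.45)&(N<.645)&(S>-.37)&(S<-.05);print("front n",np.percentile(N[k],[2,50,98]))
print(r.state()["clock"])
```

```text
False
True
pushed [0.5954 0.1764 0.019 ] yaw 36.2 gap 0.4 gf 0.0 F [-0.5 -0.3  0.3] Tz 0.01 t 105.2
n 0.5844681439995256
bar n [0.59354566 0.5977943  0.60268562]
front n [0.63339631 0.638908   0.64468442]
108.8833
```

Run:
```python
from pp import *
def bars(W,t):
    P=W.reshape(-1,3);P=P[np.isfinite(P[:,0])];N=P[:,:2]@n;S=P[:,:2]@s
    k=(P[:,2]>.054)&(P[:,2]<.075)&(N>.40)&(N<.612)&(S>-.255)&(S<-.165);print(t,"bar n",np.percentile(N[k],[5,50,95]))
bars(np.load("top_w.npy"),"start")
p=xy(.53,-.21); y=yawfor(p,.15,rd(36.25))
r.movep([*p,.2],[pi,0,y]); r.line_to([*p,.020])
print(r.line_to(xy(.62,-.21)+[.020],max_speed=.04,stop_force=20)); print("n",r.state()["eef_pos"][:2]@n,r.state()["force"])
r.line_to(xy(.53,-.21)+[.020]); r.line_to(xy(.53,-.21)+[.2]); r.movep([*C,.2],[pi,0,yawfor(C,.2,rd(105))])
bars(cloud(get_image("top")),"now"); st("end")
```

```text
start bar n [0.58696466 0.59174969 0.59705206]
True
n 0.5842251262262061 [-0.41698914  0.11293672  0.17996882]
now bar n [0.59355757 0.59846791 0.60338339]
end [ 0.6056 -0.2875  0.1998] yaw 105.1 gap 0.0 gf 0.0 F [-0.2 -0.5 -0.2] Tz 0.01 t 116.7
```

The second push stopped at the same place, 6.7 mm further in than at the start, so the drawer is on its stop. Now I turn the isolator on.

Run:
```python
from pp import *
C[:]=[.606,-.2895]
turn(rd(151.8),rd(57.5))
P=cloud(get_image("wrist")).reshape(-1,3);k=(P[:,2]>.055)&(P[:,2]<.085)&(np.hypot(P[:,0]-C[0],P[:,1]-C[1])<.05)
print(cv2.minAreaRect((P[k,:2]*1000).astype(np.float32)))
r.movep([.45,-.1,.3],[pi,0,rd(90)])
d=get_image("top");save(d,"t5.png",(100,70,440,300),2.3)
P=cloud(d).reshape(-1,3);P=P[np.isfinite(P[:,0])];N=P[:,:2]@n;S=P[:,:2]@s
k=(P[:,2]>.054)&(P[:,2]<.075)&(N>.40)&(N<.612)&(S>-.255)&(S<-.165);print("bar n",np.percentile(N[k],[5,50,95]));st("end")
```

```text
hit False
grip [ 0.6061 -0.2893  0.016 ] yaw 151.8 gap 13.8 gf 40.0 F [ 0.2 -0.1 -1.1] Tz 0.04 t 121.1
turned [ 0.6075 -0.2888  0.0161] yaw 57.9 gap 14.0 gf 41.9 F [  7.7  -2.1 -14. ] Tz 1.0 t 123.7
((605.9647216796875, -290.0071105957031), (60.48981475830078, 13.978996276855469), 61.72966384887695)
bar n [0.5938601  0.59816734 0.60383161]
end [ 0.4503 -0.1008  0.2993] yaw 89.9 gap 92.0 gf 0.0 F [ 0.1  0.3 -0.2] Tz 0.0 t 127.2
```

View pics/t5.png

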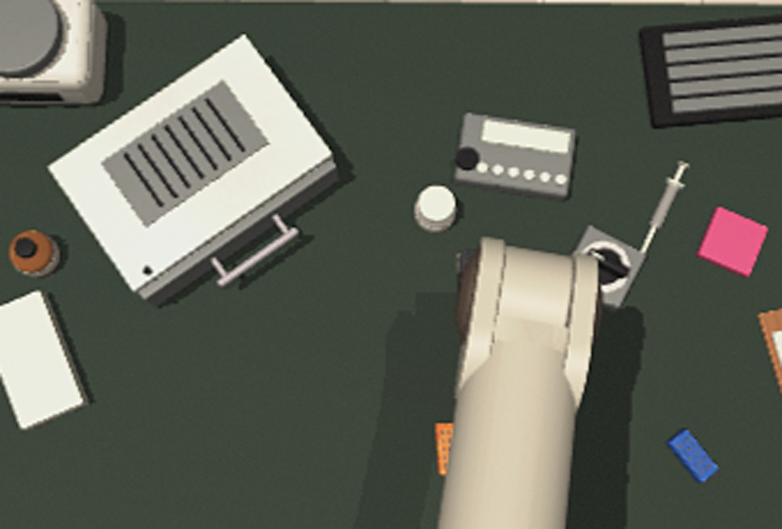

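The drawer is shut (bar at (257,250)) and the isolator bar at (610,262) is at 61.7°, its on stop. The bystanders in view are in place, and the arm is clear.

```bash
python3 -c "
from bench import r
print(r.sign_off())"
```

```text
the job is handed in; nothing more can be done
None
```

Job handed in (no verdict was returned): by my last camera checks, all four steel cassettes are flat in the drawer, which is fully shut, the isolator was turned back on only after that, and the bystanders in view had not moved; my fingertips did touch the ointment tin's top once, early on, without shifting it.

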